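# Find the sticky spot on the spiral slicer's slide

### The job

The pusher carriage of the spiral vegetable slicer drags at one place on its rails. Slide it gently all the way up against the rubber stops at the blade end, then all the way back against the rubber stops at the open end, feeling for the place where it drags, and leave it standing in the middle of that place, let go, so that the rail can be scrubbed there. Do not ram it, and leave the onion, the apple and the peeler where they are.

Things in the scene. Friction and masses are not known exactly. Their poses are not given: they have to be found in the camera images.
- slicer: White plastic spiral vegetable slicer, 340 long (its x), 124 wide (its y), held fast on suction feet. Origin: centre of its underside, on the worktop; z up. Two rails run along x (tops 42 mm up). The upright blade frame (118 wide, 110 high, tab to 118) stands at x = 114 to 136 mm; the open end with a low wall (45 high) is at -x.
- pusher: Grey pusher carriage, captive on the rails: it only slides along the slicer's x. Origin: centre of its sledge plate (90 x 86), 23 mm above the worktop; axes as the slicer's. An upright with a round pronged disc toward the blades and a white crank toward the open end (not needed here; it stays below 120 mm). It slides with about 1.5 N of drag; up to 15 N of push is gentle.
- pusher_grip (a point): Centre of the carriage's hand grip, 133 mm above the worktop, above the carriage's origin. The grip is an upright rounded block 20 thick along the slicer's x, 50 wide along its y, from 112 to 151 mm above the worktop, free all round; below it is a collar 26 thick. Pinch it from above across the 20 mm.
- stop_b (a point): Face of the two black rubber stops at the blade end, between them, 29 mm up. The sledge plate touches when the carriage's origin is 45 mm from here, at x = +59 mm in the slicer's frame; the pair then gives about 4 N a mm.
- stop_a (a point): Face of the two black rubber stops at the open end, between them, 29 mm up. The sledge plate touches when the carriage's origin is 45 mm from here, at x = -112 mm in the slicer's frame; the pair then gives about 4 N a mm.
- rail_mid (a point): Middle of the free travel (171 mm), x = -26.5 mm in the slicer, on the bed. Unseen, within 55 mm of here along x, is the middle of the one spot where a sprung runner under the carriage's middle rides over dried residue: drag rises from 1.5 to about 10 N, setting in 14 mm before its middle going either way, greatest 3 mm before it, gone 16 mm after it. The carriage stays there when let go.
- onion: Onion, 69 wide, 80 high, standing beside the slicer. Origin: centre of its underside.
- apple: Red apple, 66 wide, 71 high, beside the slicer. Origin: centre of its underside.
- peeler: Green-handled peeler, 170 x 25 x 18, lying beside the slicer. Origin: centre of its underside.

How it is judged:
On the way, in this order (a step that is already met when the one before it is completed fails the run):
1. the carriage is pressed against the stops at the blade end (x of pusher in the frame of slicer above 0.057 m and contact force between pusher and slicer above 1 N), for 0.1 s.
2. then it is pressed against the stops at the open end (x of pusher in the frame of slicer below -0.11 m and contact force between pusher and slicer above 1 N), for 0.1 s.
At the end, for the whole second after the job is handed in: The carriage stands still, let go, on the tight spot (within about 9 mm of its middle, where its runner presses on the rail with more than 5.5 N), and the onion, apple and peeler are within 20 mm of where they were (x of pusher in the frame of slicer between -0.098 and 0.045 m and contact force between pusher and slicer above 5.5 N and linear speed of pusher below 0.01 m/s and distance of each of onion, apple, peeler from where it was at the start of the episode below 0.02 m); the robot touches nothing.
It fails at once if the carriage is rammed into its stops or the rail (more than 22 N between carriage and slicer) (contact force between pusher and slicer above 22 N).
It fails at once if the onion, the apple or the peeler is moved more than 20 mm (distance of any of onion, apple, peeler from where it was at the start of the episode above 0.02 m).
It also fails if it takes over 64 s, if anything falls off the work surface, if the arm or the gripper's body presses on something with over 40 N, if the wrist force passes 120 N, or if a joint passes its speed limit or range.

### The arm

A 6-joint arm with a two-finger parallel gripper is mounted at the origin on a cart in front of the work surface, level with it; the furniture and walls round the work are solid. World frame = base frame: x ahead of the robot, y to its left, z up, the work surface at z = 0. Lengths are in m, angles in rad, forces in N, time in s.
With the tool pointing down it reaches from about 0.35 to 0.775 m from the base axis. Payload 5.5 kg.
Tool frame: the origin (TCP) lies between the finger pads; the fingertips stand 22 mm ahead of it and the grasp point (between the pads) lies 3 mm ahead of it; z points along the fingers, y is the line along which they close (so a half turn about z gives the same grasp; the last joint's range is limited). The gripper opens to 85 mm and grips with 20 to 120 N. Pads are 22 mm wide; open, the fingers measure 114 mm over their backs; the gripper's body (76 mm by 85 mm) begins 54 mm behind the grasp point. The pads swing forward as they close: fully open they stand 13 mm farther back than shut.
Start: joints at [-1.36, 0.313, 0.046, 1.304, 0, 1.431], TCP at [0.198, -0.54, 0.253] pointing down, gripper open.
Joint ranges: [-2.76, 2.76], [-0.86, 1.69], [-1.03, 1.26], [-2.2, 2.34], [-1.47, 1.5], [-3.14, 3.14]. Speed limits (rad/s): [2.57, 2.57, 3.14, 3.14, 3.14, 3.14].

### API

Orientations are given as a unit quaternion [w, x, y, z].
In Python, from bench import r gives the robot as it stands.
- The arm moves only by the tool play_rows, never from a script. Its argument "commands" is a list of rows, each a list of 4 numbers: the shift along the tool's x, y, z in m, then the turn about the tool's z in rad. In form: [[dx, dy, dz, twist], ...]. A call has 1 to 12 rows; each row shifts and turns the commanded pose from where the row before left it, along the tool's axes as they then stand; what a row does not reach is not made up. A row lasts 1/10 s, in which the tool goes at most 50 mm and 8.59 degrees, less where a joint would pass 70% of its speed; a pose out of reach is approached as far as the arm can. A call is refused whole if a number of a shift passes 0.05 or a number of a turn 0.15, either way. A call with a gripper value outside its range is refused whole. "jaw" is the opening, from 0 (shut) to 1 (fully open), set as the call begins (left out, the last holds). The fingers move at their own pace and stop on an object; the grip force is fixed at half the most. Time passes only in rows, so rows that do not move let the fingers close. It gives the time, the measured TCP pose, the force, the opening and the grip force at its end, in the units of the state.
- r.observe(): the state, without advancing time (a new reading comes with each control period).
- r.snapshot(name): name is "scene" or "top" or "wrist"; returns a dict with "frame" (384x512x3 uint8, blue, green, red), "fx", "fy", "cx", "cy" (pixels), "rvec" (rotation vector, rad) and "tvec" (3), from world to camera coordinates, as OpenCV has them; the wrist camera has in their place "tool_from_camera" (4x4, takes a point from camera to tool coordinates, whose origin is the TCP and whose axes are the flange's). Camera axes: x right, y down, z forward; pixel columns grow to the right and rows downward; lengths in m; the calibration is good to about 2 mm. A picture is of the moment at which its call begins: read the wrist's pose just before it. There is no depth.
- r.finish_job(): hands the job in; it is judged then, once.
The state is a dict: "time_s": time; "joint_pos": joint angles; "dq": joint speeds; "joint_efforts": joint torques, N m; "position": TCP position; "orientation": TCP orientation; "contact_force": force on the tool from outside, world axes, zero at the start; "torque": the same for the moment, N m; "grip_width": finger opening in m; "grasp_force": force on a finger pad.
Only numpy, scipy, OpenCV 4.12 (cv2) and the standard library are available. Lean on these libraries where they do the work, as an engineer would, in place of code of your own. Each camera call takes 0.05 s, during which the arm holds its last target. There are 200 camera calls.

## Working session

There is one attempt and no reset: what is moved stays moved. The work goes in short steps, Python scripts to look and compute and a tool call to move; the robot and the scene stay as the last step left them, time stands still between calls to the robot, and variables do not carry over. Pictures are saved under pics/ and viewed, at most 10 in all, crops included, and the job is handed in when it is done.

Besides the shell and the picture viewer there is one more tool, called as name(argument=value, ...), one argument or row to a line, values as JSON. play_rows: Moves the arm, as the interface text tells. Its arguments: {"type":"object","properties":{"commands":{"type":"array"},"jaw":{"type":"number"}},"required":["commands"]}

```bash
mkdir -p pics
python3 - <<'E'
from bench import r
import cv2,numpy as np
for n in("scene","top"):
    s=r.snapshot(n); cv2.imwrite(f"pics/{n}.png",s["frame"]); np.savez(f"{n}.npz",**s)
    print(n,s["fx"],s["cx"],s["rvec"],s["tvec"])
o=r.observe();print(o["position"],o["orientation"],o["time_s"],o["contact_force"])
E
```

```text
scene 375.25496522079067 261.4711735327468 [ 0.75263022 -2.48067949  1.23858768] [0.42753777 0.32379871 0.64077442]
top 471.6676023279455 250.18943870877982 [ 2.13738495 -2.14988672  0.10476152] [-0.04751507  0.56141181  0.90869152]
[ 0.19748695 -0.53959814  0.25249026] [-8.02620976e-04  9.84659872e-01  1.74482927e-01 -2.16214464e-05] 0.1 [ 0.75909632 -0.05061662 -0.59914296]
```

View pics/scene.png

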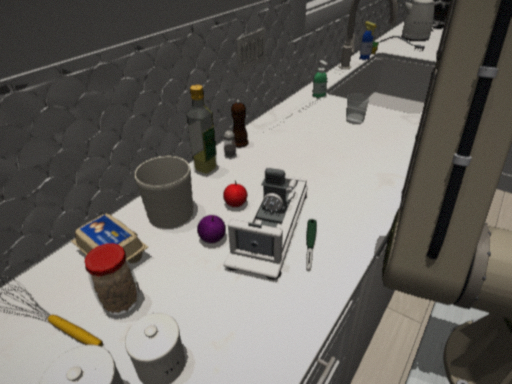

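View pics/top.png

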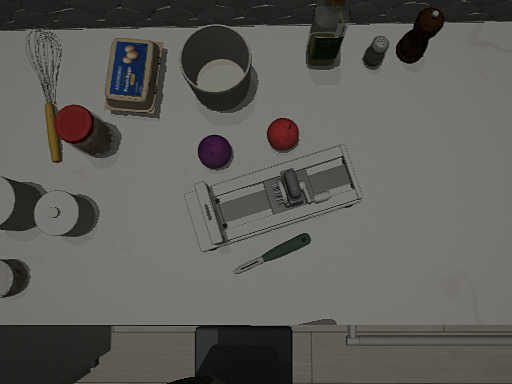

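The scene view shows the slicer with the blade frame toward the camera. In the top view, the blade frame is at about (208,215), the grip at about (291,183) and the open end at about (345,175). The apple and onion are above it and the peeler is below.

```bash
cat > h.py <<'E'
import numpy as np,cv2
def ray(s,uv,z):
    R=cv2.Rodrigues(s["rvec"])[0];c=-R.T@s["tvec"]
    d=R.T@np.array([(uv[0]-s["cx"])/s["fx"],(uv[1]-s["cy"])/s["fy"],1]);return c+d*(z-c[2])/d[2]
E
python3 - <<'E'
from h import *
s=np.load("top.npz");f=s["frame"]
c=f[135:260,175:375];c=cv2.resize(c,(800,500),interpolation=cv2.INTER_CUBIC)
cv2.imwrite("pics/crop.png",cv2.convertScaleAbs(c,alpha=1.6,beta=10))
for uv,z in [((291,183),.151),((291,183),.133),((215,152),.04),((283,134),.035),((272,254),.01)]:print(uv,z,ray(s,uv,z))
print(-cv2.Rodrigues(s["rvec"])[0].T@s["tvec"])
E
```

```text
(291, 183) 0.151 [ 0.56429955 -0.12557036  0.151     ]
(291, 183) 0.133 [ 0.56696207 -0.12664822  0.133     ]
(215, 152) 0.04 [0.64509331 0.01963886 0.04      ]
(283, 134) 0.035 [ 0.6819675  -0.11782657  0.035     ]
(272, 254) 0.01 [ 0.44074505 -0.09361924  0.01      ]
[ 0.44315339 -0.07652717  0.97001023]
```

View pics/crop.png

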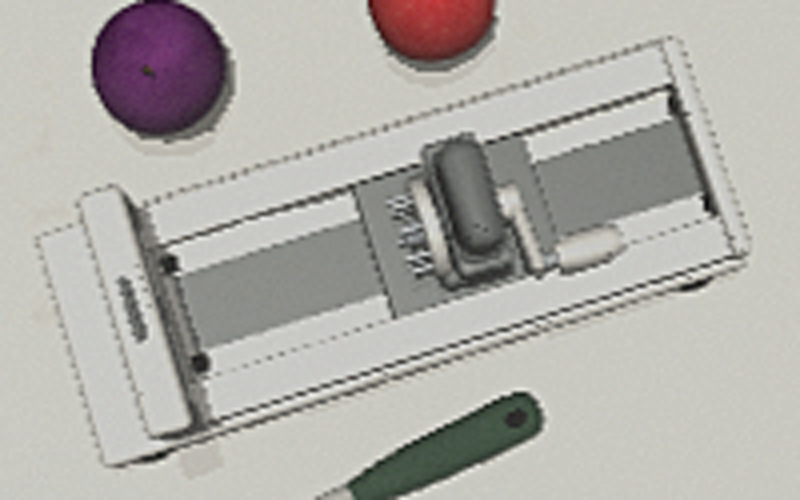

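The crop shows the blade-end stops at crop px (170,262) and (200,362), and the open-end stops at (674,100) and (710,203). The grip top is centred near (468,192), and the sledge plate corners are (357,188), (395,317) and (530,140).

Run:
```python
from h import *
s=np.load("top.npz");P=lambda x,y,z:ray(s,(175+x/4-.375,135+y/4-.375),z)
b=(P(170,262,.035)+P(200,362,.035))/2;a=(P(674,100,.035)+P(710,203,.035))/2
print("b",b,"a",a,np.linalg.norm(b-a))
u=(b-a)/np.linalg.norm(b-a);print("dir",u,np.degrees(np.arctan2(u[1],u[0])))
e1,e2=P(147,207,.045),P(662,38,.045);d=e1-e2;print("edge",np.degrees(np.arctan2(d[1],d[0])),np.linalg.norm(d))
e1,e2=P(225,430,.0),P(745,265,.045)
ca,cb=P(45,235,.01),P(110,462,.01);d=ca-cb;print("end edge",np.degrees(np.arctan2(d[1],d[0])),np.linalg.norm(d))
g=P(468,192,.151);print("grip",g,"along",(g-b)@u*1e3,"lat",np.cross(u[:2],(g-b)[:2])*1e3)
p=(P(357,188,.027)+P(395,317,.027))/2;print("plate front",(p-b)@u*1e3)
from bench import r
s=r.snapshot("scene");d=0
from scipy.spatial.transform import Rotation as T
o=r.observe()["orientation"];print(T.from_quat(np.r_[o[1:],o[0]]).as_matrix().round(3))
```

```text
b [0.52305282 0.00780121 0.035     ] a [ 0.60183006 -0.24572006  0.035     ] 0.2654786058957031
dir [-0.2967367   0.95495933  0.        ] 107.26170688371543
edge 107.90769375109898 0.26982394403404014
end edge 16.57585121362632 0.12126974567627094
grip [ 0.56495435 -0.12667266  0.151     ] along -140.8508006480214 lat -0.11092669347288059
plate front -100.0408587954916
[[ 0.939  0.344 -0.   ]
 [ 0.344 -0.939  0.001]
 [ 0.    -0.001 -1.   ]]<stdin>:9: DeprecationWarning: Arrays of 2-dimensional vectors are deprecated. Use arrays of 3-dimensional vectors instead. (deprecated in NumPy 2.0)
```

play_rows(
  commands=[
    [0, 0, 0, 0.049],
    [0.039, -0.0238, 0, 0],
    [0.039, -0.0238, 0, 0],
    [0.039, -0.0238, 0, 0],
    [0.039, -0.0238, 0, 0],
    [0.039, -0.0238, 0, 0],
    [0.039, -0.0238, 0, 0],
    [0.039, -0.0238, 0, 0],
    [0.039, -0.0238, 0, 0],
    [0.039, -0.0238, 0, 0],
    [0.039, -0.0238, 0, 0],
    [0.039, -0.0238, 0, 0],
  ],
  jaw=1,
)

```text
time_s: 1.35
position: [0.5303, -0.1608, 0.2531]
orientation: [0.0, 0.989, 0.15, -0.0]
contact_force: [-0.1, -1.3, -0.4]
grip_width: 0.0855
grasp_force: 0.0
```

play_rows(
  commands=[
    [0.02, -0.012, 0, 0],
    [0, 0, 0, 0],
    [0, 0, 0, 0],
    [0, 0, 0, 0],
  ],
)

```text
time_s: 1.75
position: [0.5442, -0.1457, 0.2531]
orientation: [-0.0, 0.989, 0.15, -0.0]
contact_force: [0.1, 0.6, 0.8]
grip_width: 0.0852
grasp_force: 0.0
```

```bash
cat > w.py <<'E'
from h import *
from bench import r
from scipy.spatial.transform import Rotation as T
def st():
    o=r.observe();q=o["orientation"];return o,T.from_quat(np.r_[q[1:],q[0]]).as_matrix()
E
python3 - <<'E'
from w import *
o,R=st();print(o["position"],R.round(3),o["contact_force"],o["time_s"])
s=r.snapshot("wrist");cv2.imwrite("pics/w1.png",s["frame"]);np.savez("w1.npz",**s);print(s["tool_from_camera"].round(3),s["fx"],s["cx"],s["cy"])
u=np.array([-.2967,.955,0]);g=np.array([.565,-.1267,.15])
d=R.T@(g-o["position"]);print("tool delta",d)
# project expected grip
M=s["tool_from_camera"];c=M[:3,:3].T@(d-M[:3,3]);print(s["fx"]*c[:2]/c[2]+[s["cx"],s["cy"]])
E
```

```text
[ 0.54424239 -0.14574356  0.25308301] [[ 0.955  0.296 -0.001]
 [ 0.296 -0.955 -0.   ]
 [-0.001 -0.    -1.   ]] [0.1081041  0.55171993 0.82269366] 1.75
[[ 0.    -0.949 -0.316  0.081]
 [ 1.     0.    -0.    -0.   ]
 [ 0.    -0.316  0.949 -0.121]
 [ 0.     0.     0.     1.   ]] 332.7813180683156 260.22185924192183 185.72355655596758
tool delta [ 0.02555091 -0.01202031  0.10306457]
[243.5597353  159.56890308]
```

View pics/w1.png

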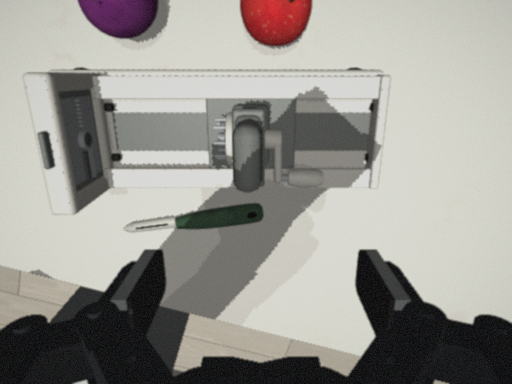

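The wrist view shows the grip at columns 234 to 263, centred near (248,158). That is about 3 mm toward tool +y from the estimate. The slicer is aligned with the tool axes.

play_rows(
  commands=[
    [0.0255, -0.009, 0, 0],
    [0, 0, 0, 0],
    [0, 0, 0.02, 0],
    [0, 0, 0.02, 0],
    [0, 0, 0.02, 0],
    [0, 0, 0.02, 0],
    [0, 0, 0.015, 0],
    [0, 0, 0.015, 0],
    [0, 0, 0, 0],
    [0, 0, 0, 0],
  ],
)

```text
time_s: 2.8
position: [0.566, -0.1298, 0.1435]
orientation: [-0.0, 0.989, 0.15, -0.0]
contact_force: [1.0, -1.0, -0.2]
grip_width: 0.0853
grasp_force: 0.0
```

Run:
```python
from w import *
o,R=st();print(o["position"],o["contact_force"],o["torque"])
s=r.snapshot("wrist");cv2.imwrite("pics/w2.png",s["frame"])
```

```text
[ 0.56599219 -0.12979775  0.14353742] [ 1.02927417 -1.0345343  -0.15112337] [-0.04321056  0.02722863 -0.00610697]
```

View pics/w2.png

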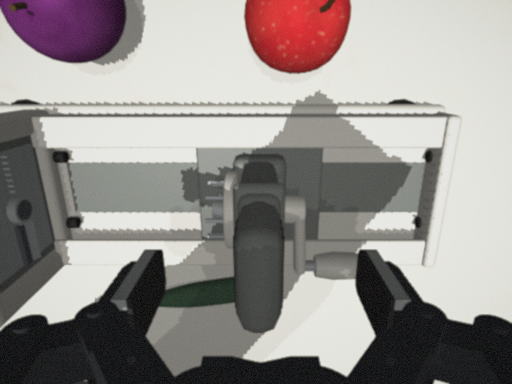

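The grip is centred between the fingers at column 259, so I'm closing.

play_rows(
  commands=[
    [0, 0, 0, 0],
    [0, 0, 0, 0],
    [0, 0, 0, 0],
    [0, 0, 0, 0],
    [0, 0, 0, 0],
    [0, 0, 0, 0],
    [0, 0, 0, 0],
    [0, 0, 0, 0],
  ],
  jaw=0,
)

```text
time_s: 3.65
position: [0.5667, -0.129, 0.1437]
orientation: [0.0, 0.989, 0.15, 0.0]
contact_force: [-0.8, 0.0, 5.0]
grip_width: 0.0189
grasp_force: 59.5
```

play_rows(
  commands=[
    [0, -0.002, 0, 0],
    [0, -0.002, 0, 0],
    [0, -0.002, 0, 0],
  ],
)

```text
time_s: 3.95
position: [0.5651, -0.1235, 0.1437]
orientation: [0.001, 0.989, 0.15, 0.0]
contact_force: [-1.0, -1.9, 5.0]
grip_width: 0.0189
grasp_force: 59.8
```

play_rows(
  commands=[
    [0, -0.002, 0, 0],
    [0, -0.002, 0, 0],
    [0, -0.002, 0, 0],
  ],
)

```text
time_s: 4.25
position: [0.5632, -0.1177, 0.1437]
orientation: [0.001, 0.989, 0.15, 0.0]
contact_force: [0.5, -1.6, 4.1]
grip_width: 0.0191
grasp_force: 59.8
```

play_rows(
  commands=[
    [0, -0.002, 0, 0],
    [0, -0.002, 0, 0],
    [0, -0.002, 0, 0],
  ],
)

```text
time_s: 4.55
position: [0.5615, -0.112, 0.1437]
orientation: [0.001, 0.989, 0.15, 0.0]
contact_force: [-1.0, -2.0, 5.1]
grip_width: 0.0194
grasp_force: 59.8
```

play_rows(
  commands=[
    [0, -0.002, 0, 0],
    [0, -0.002, 0, 0],
    [0, -0.002, 0, 0],
  ],
)

```text
time_s: 4.85
position: [0.5597, -0.1062, 0.1436]
orientation: [0.0, 0.989, 0.15, 0.0]
contact_force: [-0.4, -2.1, 5.4]
grip_width: 0.0189
grasp_force: 59.8
```

play_rows(
  commands=[
    [0, -0.002, 0, 0],
    [0, -0.002, 0, 0],
    [0, -0.002, 0, 0],
  ],
)

```text
time_s: 5.15
position: [0.5579, -0.1005, 0.1437]
orientation: [0.0, 0.989, 0.15, 0.0]
contact_force: [-0.1, -1.1, 4.8]
grip_width: 0.0192
grasp_force: 59.8
```

play_rows(
  commands=[
    [0, -0.002, 0, 0],
    [0, -0.002, 0, 0],
    [0, -0.002, 0, 0],
  ],
)

```text
time_s: 5.45
position: [0.5561, -0.0948, 0.1437]
orientation: [0.0, 0.989, 0.15, 0.0]
contact_force: [-0.0, -1.3, 4.7]
grip_width: 0.019
grasp_force: 59.8
```

play_rows(
  commands=[
    [0, -0.002, 0, 0],
    [0, -0.002, 0, 0],
    [0, -0.002, 0, 0],
  ],
)

```text
time_s: 5.75
position: [0.5544, -0.089, 0.1436]
orientation: [0.0, 0.989, 0.15, 0.0]
contact_force: [-1.6, -1.8, 5.1]
grip_width: 0.0189
grasp_force: 59.8
```

play_rows(
  commands=[
    [0, -0.002, 0, 0],
    [0, -0.002, 0, 0],
    [0, -0.002, 0, 0],
  ],
)

```text
time_s: 6.05
position: [0.5525, -0.0833, 0.1437]
orientation: [0.0, 0.989, 0.15, 0.0]
contact_force: [-0.3, -1.3, 4.2]
grip_width: 0.0191
grasp_force: 59.8
```

play_rows(
  commands=[
    [0, -0.002, 0, 0],
    [0, -0.002, 0, 0],
    [0, -0.002, 0, 0],
  ],
)

```text
time_s: 6.35
position: [0.5508, -0.0775, 0.1436]
orientation: [0.0, 0.989, 0.15, 0.0]
contact_force: [-0.4, -0.5, 5.5]
grip_width: 0.0195
grasp_force: 59.8
```

play_rows(
  commands=[
    [0, -0.002, 0, 0],
    [0, -0.002, 0, 0],
    [0, -0.002, 0, 0],
  ],
)

```text
time_s: 6.65
position: [0.549, -0.0718, 0.1437]
orientation: [0.0, 0.989, 0.15, 0.0]
contact_force: [-0.5, -1.1, 5.4]
grip_width: 0.0191
grasp_force: 59.8
```

play_rows(
  commands=[
    [0, -0.002, 0, 0],
    [0, -0.002, 0, 0],
    [0, -0.002, 0, 0],
  ],
)

```text
time_s: 6.95
position: [0.5472, -0.0661, 0.1437]
orientation: [0.0, 0.989, 0.15, 0.0]
contact_force: [-0.8, -1.4, 5.3]
grip_width: 0.019
grasp_force: 59.8
```

play_rows(
  commands=[
    [0, -0.002, 0, 0],
    [0, -0.002, 0, 0],
    [0, -0.002, 0, 0],
  ],
)

```text
time_s: 7.25
position: [0.5454, -0.0603, 0.1437]
orientation: [0.0, 0.989, 0.15, 0.0]
contact_force: [0.5, -1.7, 5.0]
grip_width: 0.019
grasp_force: 59.8
```

play_rows(
  commands=[
    [0, -0.002, 0, 0],
    [0, -0.002, 0, 0],
    [0, -0.002, 0, 0],
  ],
)

```text
time_s: 7.55
position: [0.5437, -0.0546, 0.1437]
orientation: [0.0, 0.989, 0.15, 0.0]
contact_force: [-1.3, -1.7, 4.6]
grip_width: 0.0191
grasp_force: 59.8
```

play_rows(
  commands=[
    [0, -0.002, 0, 0],
    [0, -0.002, 0, 0],
    [0, -0.002, 0, 0],
  ],
)

```text
time_s: 7.85
position: [0.5419, -0.0489, 0.1436]
orientation: [0.0, 0.989, 0.15, 0.0]
contact_force: [-0.1, -1.4, 4.7]
grip_width: 0.0191
grasp_force: 59.8
```

play_rows(
  commands=[
    [0, -0.0015, 0, 0],
    [0, -0.0015, 0, 0],
    [0, -0.0015, 0, 0],
    [0, -0.0015, 0, 0],
    [0, -0.0015, 0, 0],
    [0, -0.0015, 0, 0],
  ],
)

```text
time_s: 8.45
position: [0.5392, -0.0403, 0.1436]
orientation: [0.0, 0.989, 0.15, 0.0]
contact_force: [-0.7, -1.5, 4.8]
grip_width: 0.0192
grasp_force: 59.8
```

play_rows(
  commands=[
    [0, -0.001, 0, 0],
    [0, -0.001, 0, 0],
    [0, 0, 0, 0],
  ],
)

```text
time_s: 8.75
position: [0.5386, -0.0382, 0.1437]
orientation: [0.0, 0.989, 0.15, 0.0]
contact_force: [-0.2, -0.7, 5.6]
grip_width: 0.0194
grasp_force: 59.8
```

play_rows(
  commands=[
    [0, -0.001, 0, 0],
    [0, -0.001, 0, 0],
  ],
)

```text
time_s: 8.95
position: [0.5382, -0.037, 0.1437]
orientation: [0.001, 0.989, 0.15, 0.0]
contact_force: [1.2, -5.5, 4.6]
grip_width: 0.0192
grasp_force: 59.7
```

play_rows(
  commands=[
    [0, -0.001, 0, 0],
    [0, 0, 0, 0],
  ],
)

```text
time_s: 9.15
position: [0.538, -0.0365, 0.1437]
orientation: [0.001, 0.989, 0.15, 0.0]
contact_force: [-0.0, -6.1, 6.6]
grip_width: 0.0192
grasp_force: 59.7
```

play_rows(
  commands=[
    [0, -0.001, 0, 0],
    [0, 0, 0, 0],
  ],
)

```text
time_s: 9.35
position: [0.5379, -0.036, 0.1437]
orientation: [0.002, 0.989, 0.15, 0.0]
contact_force: [0.8, -6.8, 4.8]
grip_width: 0.0192
grasp_force: 59.6
```

play_rows(
  commands=[
    [0, -0.0005, 0, 0],
    [0, 0, 0, 0],
    [0, 0, 0, 0],
  ],
)

```text
time_s: 9.65
position: [0.5379, -0.0358, 0.1437]
orientation: [0.002, 0.989, 0.15, 0.0]
contact_force: [0.2, -9.6, 5.0]
grip_width: 0.0191
grasp_force: 59.6
```

play_rows(
  commands=[
    [0, 0.002, 0, 0],
    [0, 0.003, 0, 0],
    [0, 0.004, 0, 0],
    [0, 0.004, 0, 0],
    [0, 0.004, 0, 0],
    [0, 0.004, 0, 0],
    [0, 0.004, 0, 0],
    [0, 0.004, 0, 0],
    [0, 0.004, 0, 0],
    [0, 0.004, 0, 0],
    [0, 0.004, 0, 0],
    [0, 0.004, 0, 0],
  ],
)

```text
time_s: 10.85
position: [0.5504, -0.0763, 0.1437]
orientation: [-0.0, 0.989, 0.151, 0.0]
contact_force: [-1.0, 1.2, 6.9]
grip_width: 0.0193
grasp_force: 60.1
```

play_rows(
  commands=[
    [0, 0.004, 0, 0],
    [0, 0.004, 0, 0],
    [0, 0.004, 0, 0],
    [0, 0.004, 0, 0],
    [0, 0.004, 0, 0],
    [0, 0.004, 0, 0],
    [0, 0.004, 0, 0],
    [0, 0.004, 0, 0],
    [0, 0.004, 0, 0],
    [0, 0.002, 0, 0],
  ],
)

```text
time_s: 11.85
position: [0.5617, -0.1128, 0.1436]
orientation: [-0.0, 0.989, 0.15, 0.0]
contact_force: [-1.0, 0.6, 7.0]
grip_width: 0.0194
grasp_force: 60.1
```

play_rows(
  commands=[
    [0, 0.002, 0, 0],
    [0, 0.002, 0, 0],
  ],
)

```text
time_s: 12.05
position: [0.5628, -0.1165, 0.1437]
orientation: [-0.0, 0.989, 0.15, 0.0]
contact_force: [-1.3, 0.8, 5.7]
grip_width: 0.0191
grasp_force: 60.1
```

play_rows(
  commands=[
    [0, 0.002, 0, 0],
    [0, 0.002, 0, 0],
  ],
)

```text
time_s: 12.25
position: [0.564, -0.1202, 0.1437]
orientation: [-0.0, 0.989, 0.151, 0.0]
contact_force: [-0.4, 0.3, 6.8]
grip_width: 0.0193
grasp_force: 60.1
```

play_rows(
  commands=[
    [0, 0.002, 0, 0],
    [0, 0.002, 0, 0],
  ],
)

```text
time_s: 12.45
position: [0.5652, -0.124, 0.1437]
orientation: [-0.0, 0.989, 0.151, 0.0]
contact_force: [-1.5, 1.3, 7.0]
grip_width: 0.0192
grasp_force: 60.1
```

play_rows(
  commands=[
    [0, 0.002, 0, 0],
    [0, 0.002, 0, 0],
  ],
)

```text
time_s: 12.65
position: [0.5664, -0.1279, 0.1437]
orientation: [-0.0, 0.989, 0.151, 0.0]
contact_force: [-0.8, 1.1, 7.3]
grip_width: 0.019
grasp_force: 60.1
```

play_rows(
  commands=[
    [0, 0.002, 0, 0],
    [0, 0.002, 0, 0],
  ],
)

```text
time_s: 12.85
position: [0.5676, -0.1317, 0.1437]
orientation: [-0.0, 0.989, 0.151, 0.0]
contact_force: [-1.3, 0.8, 6.0]
grip_width: 0.0192
grasp_force: 60.1
```

play_rows(
  commands=[
    [0, 0.002, 0, 0],
    [0, 0.002, 0, 0],
  ],
)

```text
time_s: 13.05
position: [0.5688, -0.1355, 0.1437]
orientation: [-0.0, 0.989, 0.151, 0.0]
contact_force: [-2.0, 1.3, 6.8]
grip_width: 0.0191
grasp_force: 60.1
```

play_rows(
  commands=[
    [0, 0.002, 0, 0],
    [0, 0.002, 0, 0],
  ],
)

```text
time_s: 13.25
position: [0.57, -0.1393, 0.1437]
orientation: [-0.0, 0.989, 0.151, 0.0]
contact_force: [-1.7, 0.7, 7.5]
grip_width: 0.0191
grasp_force: 60.1
```

play_rows(
  commands=[
    [0, 0.002, 0, 0],
    [0, 0.002, 0, 0],
  ],
)

```text
time_s: 13.45
position: [0.5711, -0.1432, 0.1437]
orientation: [-0.0, 0.989, 0.151, 0.0]
contact_force: [-1.5, 1.5, 6.7]
grip_width: 0.019
grasp_force: 60.1
```

play_rows(
  commands=[
    [0, 0.002, 0, 0],
    [0, 0.002, 0, 0],
  ],
)

```text
time_s: 13.65
position: [0.5723, -0.147, 0.1437]
orientation: [-0.0, 0.989, 0.15, 0.0]
contact_force: [-2.6, 0.9, 7.2]
grip_width: 0.0191
grasp_force: 60.1
```

play_rows(
  commands=[
    [0, 0.002, 0, 0],
    [0, 0.002, 0, 0],
  ],
)

```text
time_s: 13.85
position: [0.5735, -0.1508, 0.1437]
orientation: [-0.0, 0.989, 0.151, 0.0]
contact_force: [-2.0, 1.2, 7.8]
grip_width: 0.0193
grasp_force: 60.1
```

play_rows(
  commands=[
    [0, 0.002, 0, 0],
    [0, 0.002, 0, 0],
  ],
)

```text
time_s: 14.05
position: [0.5745, -0.154, 0.1437]
orientation: [-0.001, 0.989, 0.151, 0.0]
contact_force: [-2.6, 4.1, 7.9]
grip_width: 0.0189
grasp_force: 60.2
```

play_rows(
  commands=[
    [0, 0.002, 0, 0],
    [0, 0.002, 0, 0],
  ],
)

```text
time_s: 14.25
position: [0.5755, -0.1572, 0.1437]
orientation: [-0.002, 0.989, 0.151, 0.0]
contact_force: [-1.9, 5.4, 9.6]
grip_width: 0.0191
grasp_force: 60.3
```

play_rows(
  commands=[
    [0, 0.002, 0, 0],
    [0, 0.002, 0, 0],
  ],
)

```text
time_s: 14.45
position: [0.5766, -0.1607, 0.1437]
orientation: [-0.002, 0.989, 0.151, -0.0]
contact_force: [-1.9, 6.2, 8.7]
grip_width: 0.0189
grasp_force: 60.3
```

play_rows(
  commands=[
    [0, 0.002, 0, 0],
    [0, 0.002, 0, 0],
  ],
)

```text
time_s: 14.65
position: [0.5778, -0.1646, 0.1437]
orientation: [-0.002, 0.989, 0.151, -0.0]
contact_force: [-2.0, 4.9, 8.7]
grip_width: 0.0189
grasp_force: 60.3
```

play_rows(
  commands=[
    [0, 0.002, 0, 0],
    [0, 0.002, 0, 0],
  ],
)

```text
time_s: 14.85
position: [0.5791, -0.1686, 0.1437]
orientation: [-0.001, 0.989, 0.151, 0.0]
contact_force: [-2.6, 4.8, 8.5]
grip_width: 0.0189
grasp_force: 60.3
```

play_rows(
  commands=[
    [0, 0.002, 0, 0],
    [0, 0.002, 0, 0],
  ],
)

```text
time_s: 15.05
position: [0.5804, -0.1729, 0.1437]
orientation: [-0.001, 0.989, 0.151, 0.0]
contact_force: [-2.6, 2.7, 7.9]
grip_width: 0.0191
grasp_force: 60.2
```

play_rows(
  commands=[
    [0, 0.002, 0, 0],
    [0, 0.002, 0, 0],
  ],
)

```text
time_s: 15.25
position: [0.5817, -0.1772, 0.1437]
orientation: [-0.001, 0.989, 0.151, 0.0]
contact_force: [-2.6, 1.6, 7.3]
grip_width: 0.0191
grasp_force: 60.1
```

play_rows(
  commands=[
    [0, 0.002, 0, 0],
    [0, 0.002, 0, 0],
  ],
)

```text
time_s: 15.45
position: [0.583, -0.1813, 0.1437]
orientation: [-0.0, 0.989, 0.151, 0.0]
contact_force: [-2.8, 0.1, 6.5]
grip_width: 0.0194
grasp_force: 60.1
```

play_rows(
  commands=[
    [0, 0.002, 0, 0],
    [0, 0.002, 0, 0],
  ],
)

```text
time_s: 15.65
position: [0.5842, -0.1852, 0.1437]
orientation: [-0.0, 0.989, 0.15, 0.0]
contact_force: [-1.5, 1.1, 6.0]
grip_width: 0.0193
grasp_force: 60.1
```

play_rows(
  commands=[
    [0, 0.002, 0, 0],
    [0, 0.002, 0, 0],
  ],
)

```text
time_s: 15.85
position: [0.5854, -0.189, 0.1437]
orientation: [-0.0, 0.989, 0.15, 0.0]
contact_force: [-1.8, 0.6, 6.4]
grip_width: 0.0192
grasp_force: 60.1
```

play_rows(
  commands=[
    [0, 0.002, 0, 0],
    [0, 0.002, 0, 0],
  ],
)

```text
time_s: 16.05
position: [0.5866, -0.1928, 0.1437]
orientation: [-0.0, 0.989, 0.151, 0.0]
contact_force: [-0.9, 0.5, 6.7]
grip_width: 0.019
grasp_force: 60.1
```

play_rows(
  commands=[
    [0, 0.0015, 0, 0],
    [0, 0.0015, 0, 0],
    [0, 0.001, 0, 0],
  ],
)

```text
time_s: 16.35
position: [0.5878, -0.1967, 0.1437]
orientation: [-0.0, 0.989, 0.15, 0.0]
contact_force: [-0.7, 1.0, 6.6]
grip_width: 0.0191
grasp_force: 60.1
```

play_rows(
  commands=[
    [0, 0.001, 0, 0],
    [0, 0.001, 0, 0],
  ],
)

```text
time_s: 16.55
position: [0.5883, -0.1985, 0.1437]
orientation: [-0.0, 0.989, 0.15, 0.0]
contact_force: [-1.3, 0.3, 6.4]
grip_width: 0.0188
grasp_force: 60.1
```

play_rows(
  commands=[
    [0, 0.001, 0, 0],
    [0, 0.001, 0, 0],
  ],
)

```text
time_s: 16.75
position: [0.5889, -0.2004, 0.1437]
orientation: [-0.0, 0.989, 0.15, 0.0]
contact_force: [-2.2, 0.8, 6.7]
grip_width: 0.0192
grasp_force: 60.1
```

play_rows(
  commands=[
    [0, 0.001, 0, 0],
    [0, 0.001, 0, 0],
  ],
)

```text
time_s: 16.95
position: [0.5894, -0.202, 0.1437]
orientation: [-0.001, 0.989, 0.151, 0.0]
contact_force: [-1.8, 3.5, 8.0]
grip_width: 0.0192
grasp_force: 60.2
```

play_rows(
  commands=[
    [0, 0.001, 0, 0],
    [0, 0, 0, 0],
  ],
)

```text
time_s: 17.15
position: [0.5896, -0.2025, 0.1437]
orientation: [-0.001, 0.989, 0.151, 0.0]
contact_force: [-3.2, 2.8, 8.3]
grip_width: 0.0193
grasp_force: 60.2
```

play_rows(
  commands=[
    [0, 0.001, 0, 0],
    [0, 0.001, 0, 0],
    [0, 0, 0, 0],
    [0, 0, 0, 0],
  ],
)

```text
time_s: 17.55
position: [0.5898, -0.2034, 0.1437]
orientation: [-0.002, 0.989, 0.151, -0.0]
contact_force: [-3.7, 7.6, 9.2]
grip_width: 0.0196
grasp_force: 60.4
```

play_rows(
  commands=[
    [0, 0.0005, 0, 0],
    [0, 0, 0, 0],
    [0, 0, 0, 0],
  ],
)

```text
time_s: 17.85
position: [0.5899, -0.2035, 0.1437]
orientation: [-0.002, 0.989, 0.151, -0.0]
contact_force: [-3.7, 7.5, 9.8]
grip_width: 0.0193
grasp_force: 60.4
```

play_rows(
  commands=[
    [0, -0.002, 0, 0],
    [0, -0.002, 0, 0],
    [0, -0.002, 0, 0],
    [0, -0.002, 0, 0],
    [0, -0.002, 0, 0],
    [0, -0.002, 0, 0],
    [0, -0.002, 0, 0],
    [0, -0.002, 0, 0],
    [0, -0.002, 0, 0],
    [0, -0.002, 0, 0],
  ],
)

```text
time_s: 18.85
position: [0.5848, -0.1872, 0.1437]
orientation: [0.0, 0.989, 0.15, 0.0]
contact_force: [-0.7, -1.1, 6.5]
grip_width: 0.0191
grasp_force: 59.9
```

play_rows(
  commands=[
    [0, -0.002, 0, 0],
    [0, -0.002, 0, 0],
  ],
)

```text
time_s: 19.05
position: [0.5836, -0.1834, 0.1437]
orientation: [0.0, 0.989, 0.15, 0.0]
contact_force: [-2.0, -2.6, 5.0]
grip_width: 0.0191
grasp_force: 59.9
```

play_rows(
  commands=[
    [0, -0.002, 0, 0],
    [0, -0.002, 0, 0],
  ],
)

```text
time_s: 19.25
position: [0.5825, -0.1796, 0.1437]
orientation: [0.0, 0.989, 0.15, 0.0]
contact_force: [-1.4, -2.4, 5.8]
grip_width: 0.0191
grasp_force: 59.9
```

play_rows(
  commands=[
    [0, -0.002, 0, 0],
    [0, -0.002, 0, 0],
  ],
)

```text
time_s: 19.45
position: [0.5814, -0.1762, 0.1437]
orientation: [0.001, 0.989, 0.15, 0.0]
contact_force: [-0.5, -4.1, 5.2]
grip_width: 0.0191
grasp_force: 59.8
```

play_rows(
  commands=[
    [0, -0.002, 0, 0],
    [0, -0.002, 0, 0],
  ],
)

```text
time_s: 19.65
position: [0.5804, -0.1729, 0.1437]
orientation: [0.001, 0.989, 0.15, 0.0]
contact_force: [-0.2, -6.6, 5.2]
grip_width: 0.0193
grasp_force: 59.8
```

play_rows(
  commands=[
    [0, -0.002, 0, 0],
    [0, -0.002, 0, 0],
  ],
)

```text
time_s: 19.85
position: [0.5793, -0.1694, 0.1437]
orientation: [0.001, 0.989, 0.15, 0.0]
contact_force: [-0.1, -7.5, 5.0]
grip_width: 0.0186
grasp_force: 59.7
```

play_rows(
  commands=[
    [0, -0.002, 0, 0],
    [0, -0.002, 0, 0],
    [0, 0, 0, 0],
    [0, 0, 0, 0],
  ],
)

```text
time_s: 20.25
position: [0.5778, -0.1645, 0.1437]
orientation: [0.0, 0.989, 0.15, 0.0]
contact_force: [-1.0, -2.7, 6.1]
grip_width: 0.0189
grasp_force: 60.0
```

play_rows(
  commands=[
    [0, 0, 0, 0],
    [0, 0, 0, 0],
    [0, 0, 0, 0],
    [0, 0, 0, 0],
    [0, 0, 0, 0],
    [0, 0, 0, 0],
    [0, 0, 0, 0],
    [0, 0, 0, 0],
  ],
  jaw=1,
)

```text
time_s: 21.05
position: [0.5776, -0.1643, 0.1433]
orientation: [0.0, 0.989, 0.15, 0.0]
contact_force: [-0.3, 0.2, -1.1]
grip_width: 0.0854
grasp_force: 0.0
```

play_rows(
  commands=[
    [0, 0, -0.01, 0],
    [0, 0, -0.02, 0],
    [0, 0, -0.02, 0],
    [0, 0, -0.02, 0],
    [0, 0, -0.02, 0],
    [0, 0, -0.02, 0],
    [0, 0, 0, 0],
    [0, 0, 0, 0],
    [0, 0, 0, 0],
  ],
)

```text
time_s: 21.95
position: [0.5771, -0.1641, 0.2524]
orientation: [-0.0, 0.989, 0.15, -0.001]
contact_force: [-0.3, -0.4, -0.3]
grip_width: 0.0856
grasp_force: 0.0
```

Run:
```python
from w import *
o,R=st();print(o["position"],o["contact_force"],o["grip_width"])
s=r.snapshot("wrist");cv2.imwrite("pics/w3.png",s["frame"])
M=s["tool_from_camera"];d=R.T@(np.array([.5778,-.1645,.15])-o["position"]);c=M[:3,:3].T@(d-M[:3,3]);print(s["fx"]*c[:2]/c[2]+[s["cx"],s["cy"]])
```

```text
[ 0.57714717 -0.16412146  0.25244104] [-0.30482872 -0.42609122 -0.32494543] 0.08558218766045149
[261.78464929 193.75192745]
```

View pics/w3.png

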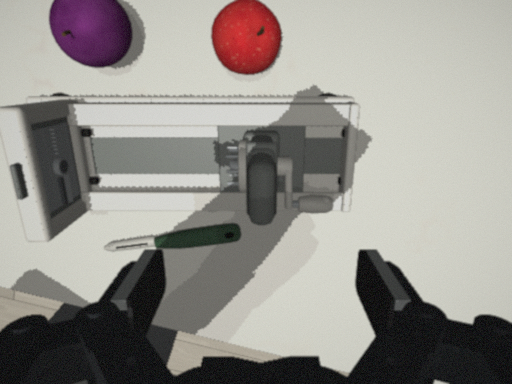

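The grip stands at column 261, where 262 was expected. The carriage is free at the measured middle of the spot, and the onion, apple and peeler have not been disturbed.

```bash
python3 -c "
from bench import r
print(r.finish_job())"
```

```text
the job is handed in; nothing more can be done
None
```

The job is handed in, with no verdict shown: I pressed the carriage gently against the blade-end and then the open-end stops, and left it let go in the middle of the tight spot (slicer x about -73 mm), with the onion, apple and peeler undisturbed.

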